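# Unlock the bakery's blade safe

## Robot

A 6-joint arm with a two-finger parallel gripper is mounted at the origin on the work surface. World frame = base frame: x ahead of the robot, y to its left, z up, the work surface at z = 0. Lengths are in m, angles in rad, forces in N, time in s.
With the tool pointing down it reaches from about 0.375 to 0.75 m from the base axis. Payload 9 kg.
Tool frame: the origin (TCP) lies at the very end of the fingers, on their centre line; the grasp point (between the pads) lies ctrl.grip_point_offset behind it (ctrl.grip_point_offset is the distance from the TCP to the grasp point, in m); z points along the fingers, y is the line along which they close (so a half turn about z gives the same grasp; the last joint's range is limited). The gripper opens to 85 mm and grips with 20 to 120 N. Pads are 22 mm wide; open, the fingers measure 114 mm over their backs; the gripper's body (76 mm by 85 mm) begins 54 mm behind the grasp point. The pads swing forward as they close: fully open they stand 13 mm farther back than shut.
Start: joints at [-1.349, 0.104, 0.097, 1.564, 0, 1.353], TCP at [0.255, -0.543, 0.231] pointing down, gripper open.
Joint ranges: [-2.99, 2.99], [-0.84, 1.86], [-1.1, 1.16], [-1.84, 2.11], [-1.51, 1.56], [-3.14, 3.14]. Speed limits (rad/s): [2.22, 2.22, 2.57, 3.14, 3.14, 3.14].

## Interface

Orientations are given as a unit quaternion [w, x, y, z].
In Python, from rig import get_state, imaging, job, ctrl gives the robot as it stands.
- The arm moves only by the tool step_arm, never from a script. Its argument "targets" is a list of rows, each a list of 3 entries, a list of its own where there are three numbers: the opening in per cent of the stroke, from 0 (shut) to 100 (fully open), then the shift along the world's x, y, z in m, then the turn about the world's z in degrees. A call has 1 to 12 rows; each row is the pose to reach, as a shift and turn from the pose commanded when the call began; what a row does not reach only later rows make up. A row lasts 1/10 s, in which the tool goes at most 50 mm and 8.59 degrees, less where a joint would pass 70% of its speed; a pose out of reach is approached as far as the arm can. A call with a gripper value outside its range is refused whole. The fingers move at their own pace and stop on an object; the grip force is fixed at half the most. Time passes only in rows, so rows that repeat a pose let the fingers close. It gives the time, the measured TCP pose, the force, the opening and the grip force at its end, in the units of the state.
- get_state(): the state, without advancing time (a new reading comes with each control period).
- imaging.read_camera(name): name is "side" or "top"; returns a dict with "img" (384x512x3 uint8, red, green, blue), "range_z" (384x512 float32, m along the optical axis (not along the pixel's ray), 0 where there is no reading), "vertical_fov" (degrees; the focal length in pixels is half the picture's height over the tangent of half this angle, whatever the lens; pixels are square), "cx", "cy" (the principal point, pixels), "D" ([k1, k2, p1, p2, k3] as OpenCV has them; the pictures are not rectified), "cam_to_world" (4x4, takes a point from camera to world coordinates). Camera axes: x right, y down, z forward; pixel columns grow to the right and rows downward; lengths in m; the calibration is good to about 2 mm. A picture is of the moment at which its call begins.
- job.sign_off(): hands the job in; it is judged then, once.
The state is a dict: "time": time; "joint_positions": joint angles; "qvel": joint speeds; "tau": joint torques, N m; "tcp_pos": TCP position; "ee_rot": TCP orientation; "ft_force": force on the tool from outside, world axes, zero at the start; "moment": the same for the moment, N m; "gripper_width": finger opening in m; "gripper_force": force on a finger pad.
Only numpy, scipy, OpenCV 4.12 (cv2) and the standard library are available. Lean on these libraries where they do the work, as an engineer would, in place of code of your own. Each camera call takes 0.05 s, during which the arm holds its last target. There are 200 camera calls.

## Task

Take the key with the rectangular bow from the wooden key block, push it fully home into the lock on the safe's sloping panel (the keyway inside stands at an unknown angle, so feel for it), and turn it clockwise until the bolt lets go and the drawer springs out all the way. Leave the key in the lock, fully home, let go of it, and leave the other key, the white pot and the glass jar where they are.

Things in the scene. Friction and masses are not known exactly. Their poses are not given: they have to be found in the camera images.
- key: The safe's steel key, standing upright in one hole of the key block: the one with the RECTANGULAR bow. Origin on its axis at the underside of its round collar (28 diameter, 4 thick), which rests on the block's top, 56 above the bench. Own z runs up towards the bow, own x along the bow's 28 width, own y through its 10 thickness. 56 to 98 g; steel; a half turn about z makes no difference.
- key_bow (a point): Centre of the key's flat bow, 30 mm above the key's origin along its z, axes as the key's. The bow is 28 wide (x), 10 thick (y), 32 high (14 to 46 above the origin), over a round neck 10 in diameter. The place to grip it, across the thickness.
- key_tip (a point): Lower end of the key, 40 mm below its origin, axes as the key's. From the collar a pilot 14 in diameter reaches 14 down (its end chamfered), then a round shank 5 in diameter; the last 10 mm (30 to 40 below the origin) carry a flat double bit, 14 wide along x and 5 thick along y, the same on both sides.
- spare_key: Another key of the same build but with a ROUND bow (disc 32 diameter, 10 thick) and a 10 mm thick bit, which does not fit this lock. Stands in the other hole of the key block. Origin and axes as for the key. To be left where it is.
- keyblock: Wooden block, 160 long (own x) x 56 x 56 high, fixed to the bench, with two square holes 19 wide and 46 deep at x = -45 and +45 mm, in which the two keys stand, either way round. Origin at the centre of its underside. It may stand left or right of the safe.
- safe: Blade safe: grey steel bench box fixed to the bench, 200 deep (own x, from -105 to +95) x 240 wide x 175 high. Its front faces own -x. The upper front is a panel that slopes at 28 degrees from the horizontal, from 88 high at the front edge to 175 high; in the panel's middle sits the round steel lock. Below the panel is the drawer. Origin at the underside.
- lock_mouth (a point): Centre of the lock's mouth, on the flat outer face of its round boss (42 across, 6 proud of the sloping panel). Own z points straight out of the lock, tilted 28 degrees from vertical towards the safe's front; own x runs up the slope; own y along the panel. A 45 degree funnel, 25 wide at the face, leads into a bore 16.4 wide from 4.5 deep on. Key home: its origin at this point.
- keyway (a point): Point on the lock's axis 20 mm inside the mouth, axes as the mouth's: top of a plate 7 thick; it never turns, with one straight slot 16.8 x 6.6, edges chamfered, for the bit. The slot's length lies at an unknown angle within 0.45 rad either way of own x: not reported, differs each time. Feel for it: off the slot the key stops on the plate 20 mm short of home, at the slot (within about 0.1 rad) it drops in.
- core (a point): Point on the lock's axis 35 mm inside the mouth, axes as the mouth's: the core, behind the keyway plate. With the key home (at most 3 mm short) the bit stands in it and the key turns CLOCKWISE only, seen from outside (negative about own z), lightly (0.05 N m), to a stop at 1.1 rad; the bolt lets go after about 0.5 rad of the core; the bit has up to 0.2 rad of play in it. Short of home the plate blocks turning; once turned, the key is captive.
- drawer (a joint): How far the safe's drawer stands open, in m: 0 shut; springs push it out (about 7 N) to its stop at 0.095 as soon as the bolt lets go. Cannot be pulled open while locked.
- drawer_handle (a point): Middle of the drawer's bar handle, 50 above the bench and 19 in front of the drawer's face; travels towards the safe's own -x with the drawer. The drawer front is 236 wide and reaches from 17 to 85 high. Keep its way clear.
- crock: White ceramic pot, 100 diameter, 120 high, stands on the side of the safe where the key block is not. Bystander. Origin at the underside.
- jar: Glass jar with steel cap, 64 diameter, 90 high, beside the safe. Bystander. Origin at the underside.
Things that resemble listed ones, but are neither listed nor needed, are in the scene too. What is shaped like the spare_key but red or turquoise is not meant.

How it is judged:
On the way, in this order (a step that is already met when the one before it is completed fails the run):
1. the key is out of the block, the drawer still shut (distance between key and keyblock above 0.15 m and value of joint drawer below 0.005 m), for 0.1 s.
2. the key is fully home in the lock, its collar on the face, the drawer still shut (z of key in the frame of lock_mouth between -0.003 and 0.004 m and distance between key and lock_mouth below 0.006 m and angle between the z axis of key and the z axis of lock_mouth, either way round below 0.15 rad and value of joint drawer below 0.01 m), for 0.1 s.
3. the drawer has sprung out with the key home in the lock (z of key in the frame of lock_mouth between -0.003 and 0.004 m and distance between key and lock_mouth below 0.006 m and angle between the z axis of key and the z axis of lock_mouth, either way round below 0.15 rad and value of joint drawer above 0.08 m), for 0.1 s.
At the end, for the whole second after the job is handed in: The drawer stands at least 80 mm open; the key is left at rest in the lock with its collar within 4 mm of the lock's face and its axis within 0.15 rad of the lock's; the other key is within 20 mm of where it stood (all of step 3 and linear speed of key below 0.02 m/s and distance between spare_key and keyblock below 0.09 m and distance of spare_key from where it was at the start of the episode below 0.02 m); the robot touches nothing.
It fails at once if the other key is pulled out or knocked (20 mm) (distance of spare_key from where it was at the start of the episode above 0.02 m).
It fails at once if the crock or the jar is pushed more than 40 mm (distance of any of crock, jar from where it was at the start of the episode above 0.04 m).
It also fails if it takes over 64 s, if anything falls off the work surface, if the arm or the gripper's body presses on something with over 40 N, if the wrist force passes 120 N, or if a joint passes its speed limit or range.

## Working session

There is one attempt and no reset: what is moved stays moved. The work goes in short steps, Python scripts to look and compute and a tool call to move; the robot and the scene stay as the last step left them, time stands still between calls to the robot, and variables do not carry over. Pictures are saved under pics/ and viewed, at most 10 in all, crops included, and the job is handed in when it is done.

Besides the shell and the picture viewer there is one more tool, called as name([rows], argument=value, ...), one row to a line, values as JSON. step_arm: Moves the arm, as the interface text tells. Its arguments: {"type":"object","properties":{"targets":{"type":"array","items":{"type":"array"}}},"required":["targets"]}

```bash
mkdir -p pics; ls; cat > h.py <<'E'
import numpy as np,cv2
from rig import get_state,imaging,job,ctrl
def cam(n):
    c=imaging.read_camera(n);h,w=c["img"].shape[:2]
    f=h/2/np.tan(np.radians(c["vertical_fov"])/2)
    c["K"]=np.array([[f,0,c["cx"]],[0,f,c["cy"]],[0,0,1]]);c["D"]=np.array(c["D"],float);c["T"]=np.array(c["cam_to_world"])
    return c
def save(c,name,box=None,s=1):
    im=c["img"] if box is None else c["img"][box[1]:box[3],box[0]:box[2]]
    cv2.imwrite("pics/"+name,cv2.resize(im,None,fx=s,fy=s,interpolation=cv2.INTER_CUBIC)[...,::-1])
def ray(c,px):
    p=cv2.undistortPoints(np.array(px,float).reshape(-1,1,2),c["K"],c["D"]).reshape(-1,2)
    return np.c_[p,np.ones(len(p))]
def onplane(c,px,z):  # points at world height z
    d=ray(c,px)@c["T"][:3,:3].T;o=c["T"][:3,3]
    return o+d*((z-o[2])/d[:,2])[:,None]
def cloud(c):  # HxWx3 world points
    h,w=c["range_z"].shape;g=np.stack(np.meshgrid(np.arange(w),np.arange(h)),-1)
    p=ray(c,g)*c["range_z"].reshape(-1,1)
    P=p@c["T"][:3,:3].T+c["T"][:3,3];P[c["range_z"].ravel()==0]=np.nan
    return P.reshape(h,w,3)
def proj(c,P):
    T=np.linalg.inv(c["T"]);return cv2.projectPoints(np.array(P,float).reshape(-1,1,3),cv2.Rodrigues(T[:3,:3])[0],T[:3,3],c["K"],c["D"])[0].reshape(-1,2)
E
python3 - <<'E'
from h import *
print(get_state(),ctrl.grip_point_offset,[a for a in dir(ctrl) if a[0]!='_'])
for n in("top","side"):
    c=cam(n);save(c,n+"0.png",None,1.5);print(n,c["T"].round(3).tolist(),c["vertical_fov"],c["D"])
E
```

```text
pics
{'time': 0.0, 'joint_positions': array([-1.34866521e+00,  1.04703320e-01,  9.64392978e-02,  1.56391153e+00,
        1.56772348e-05,  1.35309825e+00]), 'qvel': array([-1.40090651e-03, -1.93327997e-03, -6.33420128e-04, -6.25684528e-04,
        3.00146041e-05,  5.66292870e-04]), 'tau': array([-2.72862555e-03, -5.56930983e+01,  5.03648865e+01,  1.67164311e-02,
       -4.23926813e-04, -3.11065413e-07]), 'tcp_pos': array([ 0.25540638, -0.54253976,  0.23050349]), 'ee_rot': array([-6.89626121e-04,  9.75915852e-01,  2.18146221e-01,  6.31006185e-06]), 'ft_force': array([ 0.35898327, -0.35926554, -0.2268675 ]), 'moment': array([ 0.00886715, -0.05184045,  0.00098991]), 'gripper_force': 0.0, 'gripper_width': 0.08558048034792767} 0.0187 ['Unreachable', 'grip_point_offset']
top [[-0.002, -0.98, 0.197, 0.324], [-1.0, 0.004, 0.011, -0.036], [-0.011, -0.197, -0.98, 1.21], [0.0, 0.0, 0.0, 1.0]] 49.53489371684746 [-0.08485246  0.          0.          0.          0.        ]
side [[-0.946, -0.18, 0.269, 0.34], [-0.324, 0.515, -0.794, 0.618], [0.004, -0.838, -0.545, 0.584], [0.0, 0.0, 0.0, 1.0]] 57.58339491951625 [-0.02689451  0.          0.          0.          0.        ]
```

View pics/top0.png

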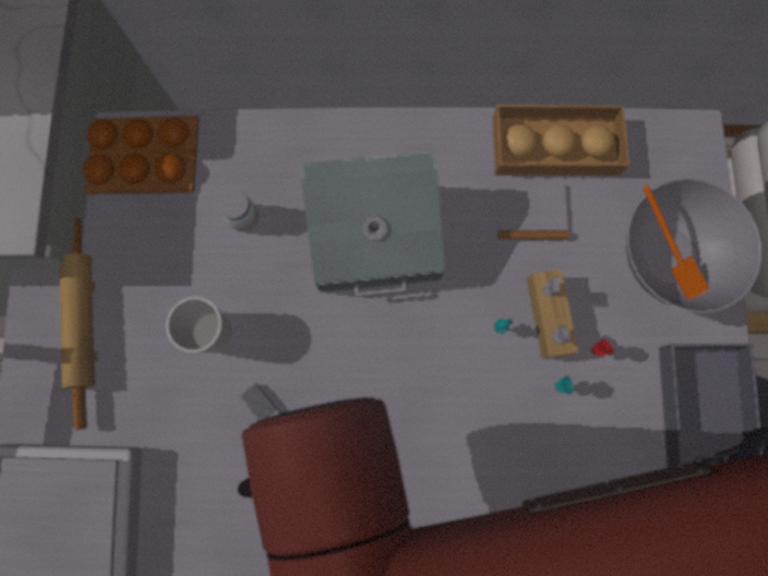

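View pics/side0.png

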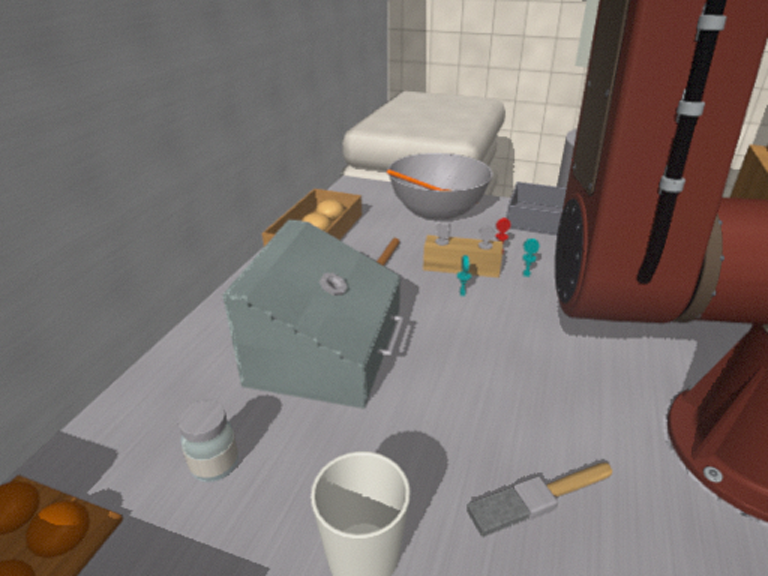

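Top view (×1.5 picture): the safe is at (375,220) with its lock at (375,229). The key block is at (553,313), with grey keys at (551,287) and (562,335). The decoys are turquoise at (502,325) and (565,385), and red at (601,348). In the side view the grey keys stand at (443,233) and (487,237). I'll enlarge the two to compare their bows.

```bash
python3 - <<'E'
from h import *
a=cam("side");b=cam("top")
A=cv2.resize(a["img"][140:190,275:345],(700,500)[:2],interpolation=cv2.INTER_CUBIC)
B=cv2.resize(b["img"][172:246,340:400],None,fx=4,fy=4,interpolation=cv2.INTER_CUBIC)
A=cv2.resize(A,(490,350));H=max(A.shape[0],B.shape[0])
im=np.zeros((H,A.shape[1]+B.shape[1],3),np.uint8);im[:A.shape[0],:A.shape[1]]=A;im[:B.shape[0],A.shape[1]:]=B
cv2.imwrite("pics/keys.png",im[...,::-1])
for n,c in(("side",a),("top",b)):
    P=cloud(c)
    if n=="side": pts=dict(L=(295,156),R=(324,158),lock=(222,189))
    else: pts=dict(A=(367,191),B=(375,223),lock=(250,153))
    for k,(u,v) in pts.items(): print(n,k,P[v,u].round(4),P[v-2:v+3,u-2:u+3,2].round(3).tolist())
E
```

```text
side L [ 0.543  -0.3265  0.0792] [[0.084, 0.082, 0.085, 0.086, 0.086], [0.079, 0.08, 0.081, 0.082, 0.082], [0.076, 0.079, 0.079, 0.078, 0.079], [0.071, 0.072, 0.073, 0.076, 0.074], [0.068, 0.07, 0.07, 0.071, 0.071]]
side R [ 0.4557 -0.3421  0.0799] [[0.086, 0.087, 0.086, 0.085, 0.085], [0.082, 0.082, 0.082, 0.083, 0.083], [0.081, 0.08, 0.08, 0.08, 0.08], [0.075, 0.075, 0.076, 0.076, 0.076], [0.074, 0.072, 0.072, 0.072, nan]]
side lock [ 0.6462 -0.012   0.1292] [[0.135, 0.134, 0.134, 0.134, 0.133], [0.13, 0.131, 0.132, 0.132, 0.131], [0.128, 0.129, 0.129, 0.129, 0.13], [0.126, 0.126, 0.125, 0.126, 0.128], [0.137, 0.122, 0.123, 0.125, 0.127]]
top A [ 0.5457 -0.3313  0.0791] [[0.062, 0.059, 0.08, 0.09, 0.102], [0.055, 0.059, 0.08, 0.094, 0.102], [0.056, 0.07, 0.079, 0.087, 0.102], [0.061, 0.072, 0.079, 0.09, 0.099], [0.059, 0.063, 0.086, 0.093, 0.096]]
top B [ 0.4549 -0.3454  0.0912] [[0.081, 0.091, 0.099, 0.104, 0.102], [0.083, 0.087, 0.096, 0.099, 0.102], [0.078, 0.08, 0.091, 0.099, 0.102], [0.075, 0.08, 0.089, 0.097, 0.098], [0.063, 0.08, 0.091, 0.093, 0.099]]
top lock [ 0.6475 -0.007   0.1089] [[0.118, 0.016, 0.019, 0.119, 0.114], [0.115, 0.097, 0.096, 0.102, 0.116], [0.116, 0.112, 0.109, 0.111, 0.126], [0.131, 0.12, 0.124, 0.125, 0.136], [0.132, 0.131, 0.134, 0.128, 0.131]]
```

View pics/keys.png

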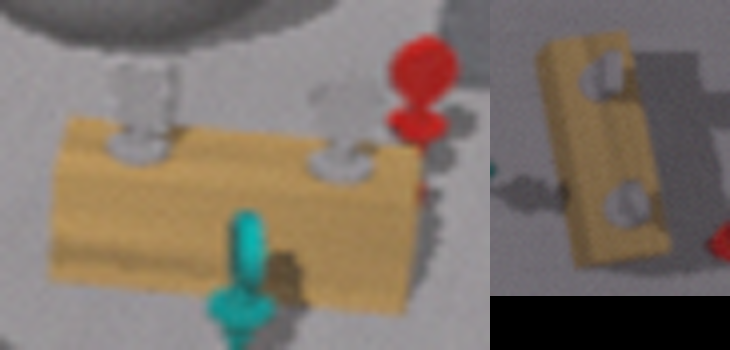

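Two grey keys could be the one meant. In the crop, the left one at (140,100) has straight sides and a flat top, so it is rectangular. The right one at (345,110) is a disc tapering to its neck, so it is round. The turquoise and red ones are decoys. The key is therefore the left one, at x≈0.545. Next I'll measure its bow, the block and the lock.

```bash
python3 - <<'E'
from h import *
S=[cam("side"),cam("top")]
for n,c in zip(("side","top"),S):
    P=cloud(c).reshape(-1,3);P=P[~np.isnan(P[:,0])]
    for nm,x,y in(("A",.545,-.329),("B",.456,-.344)):
        q=P[(np.hypot(P[:,0]-x,P[:,1]-y)<.028)&(P[:,2]>.074)&(P[:,2]<.12)]
        m=q.mean(0);w,v=np.linalg.eigh(np.cov(q[:,:2].T));t=(q[:,:2]-m[:2])@v
        print(n,nm,len(q),m.round(4),"maxz",np.percentile(q[:,2],97).round(4),"dir",np.degrees(np.arctan2(v[1,1],v[0,1])).round(1),"ext",np.ptp(np.percentile(t,[3,97],axis=0),axis=0).round(4),"mid",(m[:2]+v@((np.percentile(t,3,axis=0)+np.percentile(t,97,axis=0))/2)).round(4))
        for z in np.arange(.074,.106,.005):
            r=q[(q[:,2]>=z)&(q[:,2]<z+.005)]
            if len(r)>4: print("   z%.3f n%d w%.4f"%(z,len(r),np.ptp((r[:,:2]-m[:2])@v[:,1])))
    # block top
    b=P[(np.abs(P[:,2]-.056)<.005)&(P[:,0]>.4)&(P[:,0]<.62)&(P[:,1]<-.27)&(P[:,1]>-.4)]
    print("block",len(b),b.mean(0).round(4),cv2.minAreaRect(b[:,:2].astype(np.float32)*1000))
    # panel fit
    p=P[(np.abs(P[:,1])<.09)&(P[:,0]>.58)&(P[:,0]<.7)&(P[:,2]>.09)&(P[:,2]<.17)&(np.hypot(P[:,0]-.647,P[:,1]+.009)>.03)]
    for _ in range(4):
        A=np.c_[p[:,:2],np.ones(len(p))];k=np.linalg.lstsq(A,p[:,2],rcond=None)[0];r=p[:,2]-A@k;p=p[np.abs(r)<.005]
    nn=np.array([-k[0],-k[1],1]);nn/=np.linalg.norm(nn)
    print("panel n",nn.round(3),"tilt",np.degrees(np.arccos(nn[2])).round(2),"yaw",np.degrees(np.arctan2(-nn[1],-nn[0])).round(2),len(p))
    h=(P[:,2]-np.c_[P[:,:2],np.ones(len(P))]@k)*nn[2]
    o=P[(np.hypot(P[:,0]-.647,P[:,1]+.009)<.04)&(h>.004)&(h<.009)]
    print("boss",len(o),o.mean(0).round(4),"bbox mid",((np.percentile(o,2,axis=0)+np.percentile(o,98,axis=0))/2).round(4),np.ptp(o,axis=0).round(3),np.median(h[(np.hypot(P[:,0]-.647,P[:,1]+.009)<.04)&(h>.004)&(h<.009)]))
E
```

```text
side A 88 [ 0.5467 -0.3314  0.09  ] maxz 0.1022 dir 179.2 ext [0.0112 0.0269] mid [ 0.5471 -0.333 ]
   z0.074 n11 w0.0258
   z0.079 n17 w0.0265
   z0.084 n14 w0.0294
   z0.089 n13 w0.0242
   z0.094 n13 w0.0267
   z0.099 n20 w0.0267
side B 81 [ 0.4583 -0.344   0.0887] maxz 0.1011 dir -165.5 ext [0.0086 0.0275] mid [ 0.4583 -0.3447]
   z0.074 n12 w0.0212
   z0.079 n12 w0.0278
   z0.084 n16 w0.0306
   z0.089 n17 w0.0265
   z0.094 n15 w0.0243
   z0.099 n9 w0.0154
block 481 [ 0.5    -0.3355  0.0557] ((502.52423095703125, -340.24273681640625), (160.0229949951172, 63.72631072998047), 9.094616889953613)
panel n [-0.474 -0.051  0.879] tilt 28.44 yaw 6.14 2460
boss 130 [ 0.6431 -0.0043  0.1363] bbox mid [ 0.6429 -0.004   0.1364] [0.037 0.045 0.021] 0.005499456078752758
top A 66 [ 0.5444 -0.334   0.0951] maxz 0.104 dir 178.1 ext [0.0095 0.0268] mid [ 0.5454 -0.3352]
   z0.074 n5 w0.0138
   z0.079 n8 w0.0223
   z0.089 n12 w0.0287
   z0.094 n5 w0.0227
   z0.099 n33 w0.0260
top B 70 [ 0.456  -0.3477  0.0931] maxz 0.1041 dir -165.1 ext [0.01   0.0282] mid [ 0.4565 -0.3489]
   z0.079 n8 w0.0232
   z0.084 n9 w0.0316
   z0.089 n11 w0.0301
   z0.094 n23 w0.0261
   z0.099 n12 w0.0144
block 962 [ 0.5008 -0.3407  0.0554] ((501.6836242675781, -341.97509765625), (161.5580291748047, 58.977298736572266), 8.181254386901855)
panel n [-0.466 -0.049  0.883] tilt 27.97 yaw 5.97 2772
boss 145 [ 0.6437 -0.007   0.137 ] bbox mid [ 0.6493 -0.0057  0.1379] [0.07  0.059 0.037] 0.005950933426973055
```

step_arm([
  [100,[0.03,0.02,0],8.5],
  [100,[0.06,0.045,0],17],
  [100,[0.09,0.065,0],25.5],
  [100,[0.12,0.085,0],34],
  [100,[0.15,0.105,0],42.5],
  [100,[0.18,0.13,0],51],
  [100,[0.21,0.15,0],59.5],
  [100,[0.24,0.17,0],68],
  [100,[0.265,0.19,0],76.5],
  [100,[0.29,0.208,0],85],
  [100,[0.2906,0.2085,0],93.5],
  [100,[0.2906,0.2085,0],102],
])

```text
time: 1.5
tcp_pos: [0.5469, -0.3334, 0.231]
ee_rot: [-0.0, 0.441, 0.897, 0.0]
ft_force: [0.3, -0.0, -0.0]
gripper_width: 0.0855
gripper_force: 0.0
```

step_arm([
  [100,[0,0,0],8.5],
  [100,[0,0,0],17],
  [100,[0,0,-0.02],25.5],
  [100,[0,0,-0.04],34],
  [100,[0,0,-0.06],42.5],
  [100,[0,0,-0.06],51.3],
  [100,[0,0,-0.06],51.3],
  [100,[0,0,-0.06],51.3],
])

```text
time: 2.3
tcp_pos: [0.5462, -0.3346, 0.1717]
ee_rot: [0.0, 0.015, 1.0, -0.0]
ft_force: [0.1, -0.0, 1.1]
gripper_width: 0.0853
gripper_force: 0.0
```

step_arm([
  [100,[0,0,-0.04],0],
  [100,[0,0,-0.08],0],
  [100,[0,0,-0.1],0],
  [100,[0,0,-0.102],0],
  [30,[0,0,-0.102],0],
  [30,[0,0,-0.102],0],
  [30,[0,0,-0.102],0],
])

```text
time: 3.0
tcp_pos: [0.547, -0.3353, 0.0715]
ee_rot: [0.001, 0.013, 1.0, -0.001]
ft_force: [0.3, -0.8, 0.1]
gripper_width: 0.0439
gripper_force: 0.0
```

```bash
python3 - <<'E'
from h import *
a=cam("side");b=cam("top");s=get_state();print(s["gripper_width"],s["tcp_pos"],s["ft_force"])
save(a,"g.png",(255,100,365,195),7)
E
```

```text
0.028156093263996394 [ 0.5467006  -0.33503296  0.0707584 ] [0.05179721 0.06874869 0.67194686]
```

View pics/g.png

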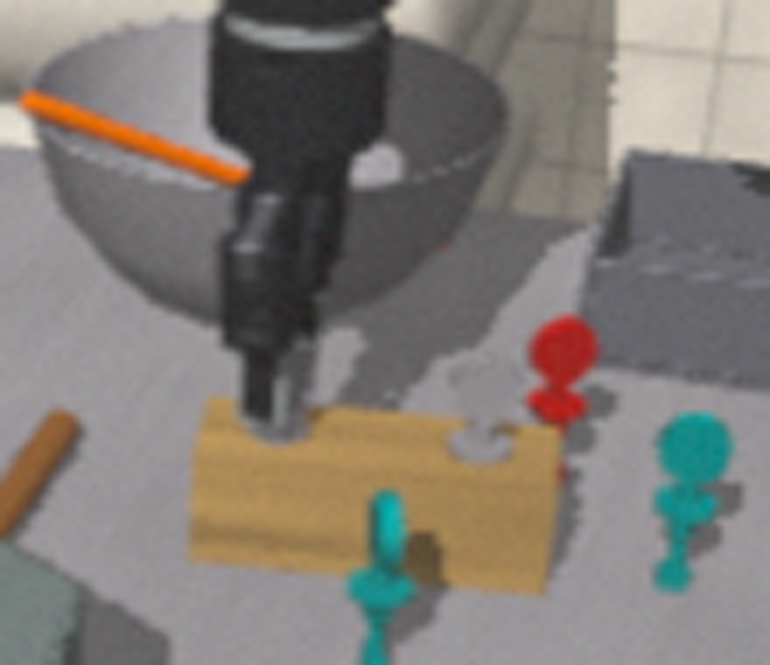

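The near finger at (260,390) stands in front of the rectangular bow at (290,390), over the collar at (275,430). The round spare at (485,385) is clear. Now I'll close and lift partway.

step_arm([
  [0,[0,0,0],0],
  [0,[0,0,0],0],
  [0,[0,0,0],0],
  [0,[0,0,0],0],
  [0,[0,0,0],0],
  [0,[0,0,0.01],0],
  [0,[0,0,0.02],0],
  [0,[0,0,0.03],0],
  [0,[0,0,0.03],0],
])

```text
time: 4.0
tcp_pos: [0.5469, -0.3352, 0.1016]
ee_rot: [0.001, 0.013, 1.0, -0.001]
ft_force: [0.0, 0.1, -0.7]
gripper_width: 0.0094
gripper_force: 58.6
```

step_arm([
  [0,[-0.003,0,0],0],
  [0,[-0.006,0,0],0],
  [0,[-0.009,0,0],0],
  [0,[-0.012,0,0],0],
  [0,[-0.015,0,0],0],
])

```text
time: 4.5
tcp_pos: [0.5327, -0.3344, 0.0999]
ee_rot: [0.002, 0.013, 1.0, -0.0]
ft_force: [9.6, 1.9, 0.2]
gripper_width: 0.0091
gripper_force: 58.9
```

Only 9.6 N, so it is pivoting well. I'll continue.

step_arm([
  [0,[-0.004,0,0],0],
  [0,[-0.008,0,0],0],
  [0,[-0.012,0,0],0],
  [0,[-0.016,0,0],0],
  [0,[-0.02,0,0],0],
  [0,[-0.021,0,0],0],
  [0,[-0.021,0,0],0],
])

```text
time: 5.2
tcp_pos: [0.5116, -0.3341, 0.0995]
ee_rot: [0.002, 0.013, 1.0, 0.0]
ft_force: [8.3, 1.7, -0.4]
gripper_width: 0.0089
gripper_force: 59.3
```

step_arm([
  [0,[0.004,0,0.01],0],
  [0,[0.004,0,0.05],0],
  [0,[0.004,0,0.09],0],
  [0,[0.004,0,0.13],0],
  [0,[0.004,0,0.14],0],
  [0,[0.004,0,0.14],0],
])

```text
time: 5.8
tcp_pos: [0.5146, -0.3351, 0.2414]
ee_rot: [0.001, 0.013, 1.0, -0.001]
ft_force: [0.6, -0.0, -1.0]
gripper_width: 0.0093
gripper_force: 59.2
```

```bash
python3 - <<'E'
from h import *
a=cam("side");s=get_state();print(s["gripper_width"],s["tcp_pos"],s["ft_force"],s["ee_rot"])
p=proj(a,[s["tcp_pos"]])[0].astype(int);print(p)
b=(p[0]-45,p[1]-40,p[0]+55,p[1]+50);save(a,"t.png",b,6.5)
P=cloud(a).reshape(-1,3);g=s["tcp_pos"];q=P[(np.linalg.norm(P-g-[.02,0,-.02],axis=1)<.07)&(P[:,2]<g[2]+.0)]
for z in np.arange(-.07,.0,.006):
    r=q[(q[:,2]-g[2]>=z)&(q[:,2]-g[2]<z+.006)]
    if len(r): print(round(z,3),len(r),(np.r_[r.min(0)[:2],r.max(0)[:2],r.mean(0)[:2]]-np.r_[g[:2],g[:2],g[:2]]).round(4))
E
```

```text
0.008818840380238677 [ 0.51402854 -0.33460179  0.23916407] [-0.34527072 -0.86647294 -2.11399208] [-1.86726168e-05  1.31583536e-02  9.99913422e-01 -7.66354495e-05]
[308 106]
-0.052 1 [0.0286 0.0007 0.0286 0.0007 0.0286 0.0007]
-0.046 9 [ 0.0256 -0.0002  0.0384  0.0043  0.0321  0.0016]
-0.04 9 [ 0.0258 -0.0032  0.0364  0.0057  0.0314  0.0019]
-0.034 3 [0.0261 0.0026 0.0292 0.0033 0.0273 0.003 ]
-0.028 2 [ 0.0248 -0.0025  0.0268  0.002   0.0258 -0.0002]
-0.022 9 [0.0153 0.0032 0.0271 0.0084 0.0213 0.0053]
-0.016 11 [0.0046 0.0001 0.028  0.0128 0.0152 0.0065]
-0.01 21 [ 0.0054 -0.0091  0.0307  0.0153  0.0154  0.0068]
-0.004 13 [ 0.0107 -0.0094  0.0276  0.0126  0.0218  0.0032]
```

View pics/t.png

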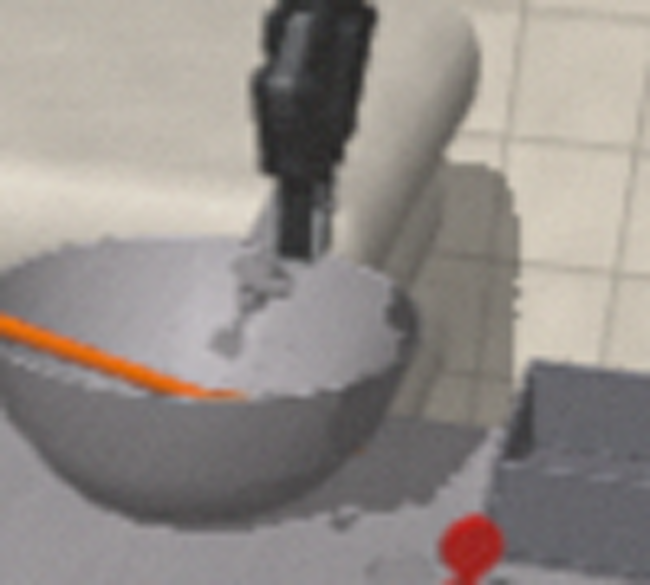

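The key leans at about 28° in the grip, with the collar at (262,272) and bit at (225,340). The measured grip-to-bit vector is (32,2,−60) mm, which fits. Next I'll carry it to above the lock.

step_arm([
  [0,[0.01,0.03,0],1],
  [0,[0.02,0.065,0],2],
  [0,[0.03,0.1,0],3],
  [0,[0.04,0.135,0],4],
  [0,[0.05,0.17,0],5],
  [0,[0.055,0.205,0],6],
  [0,[0.065,0.24,0],7],
  [0,[0.075,0.275,0],7.7],
  [0,[0.083,0.305,0],7.7],
  [0,[0.088,0.32,0],7.7],
  [0,[0.088,0.325,-0.02],7.7],
  [0,[0.088,0.325,-0.04],7.7],
])

```text
time: 7.05
tcp_pos: [0.6018, -0.0088, 0.1974]
ee_rot: [-0.001, -0.055, 0.999, 0.0]
ft_force: [0.5, -0.1, -1.4]
gripper_width: 0.0089
gripper_force: 59.2
```

```bash
cat > look.py <<'E'
from h import *
import sys
a=cam("side");b=cam("top");s=get_state();print(s["gripper_width"],s["tcp_pos"].round(4),s["ft_force"].round(2),s["ee_rot"].round(4))
A=cv2.resize(a["img"][115:215,165:280],None,fx=5,fy=5,interpolation=cv2.INTER_CUBIC)
cv2.imwrite("pics/"+sys.argv[1],A[...,::-1])
for n,c in(("side",a),("top",b)):
    p=cloud(c).reshape(-1,3);lz=np.array([-.467,-.049,.883]);lx=np.array([.878,.092,.469]);ly=np.cross(lz,lx);M=np.array([.6435,-.006,.1368])
    r=(p-M)@np.c_[lx,ly,lz]
    r=r[(np.hypot(r[:,0],r[:,1])<.04)&(r[:,2]>-.002)&(r[:,2]<.075)]
    for z in np.arange(-.002,.074,.005):
        q=r[(r[:,2]>=z)&(r[:,2]<z+.005)&(np.hypot(r[:,0],r[:,1])<.022)]
        if len(q): print(n,round(z*1000),len(q),(1000*np.r_[q.min(0)[:2],q.max(0)[:2],q.mean(0)[:2]]).round(0))
E
python3 look.py l1.png
```

```text
0.009290756686884673 [ 0.5999 -0.0092  0.1947] [-0.5  -0.28 -1.74] [-3.400e-03 -5.410e-02  9.985e-01  9.000e-04]
side -2 109 [-21. -19.  20.  21.  -0.   1.]
side 13 6 [-8.  5.  4.  7. -2.  6.]
side 18 13 [-7. -0.  5.  8. -1.  6.]
side 23 12 [-8.  1.  6.  7. -2.  5.]
side 28 3 [-1.  4.  1.  5. -0.  4.]
side 33 3 [-2.  6.  1.  6. -1.  6.]
side 38 1 [2. 5. 2. 5. 2. 5.]
side 43 12 [-6.  5.  6. 11.  0.  8.]
side 48 1 [1. 9. 1. 9. 1. 9.]
side 53 32 [-11.  -7.  15.  18.   7.   8.]
side 58 38 [-12.  -3.  11.  17.  -2.   7.]
side 63 3 [4. 5. 7. 8. 5. 6.]
side 68 13 [-7.  6. 17. 15.  7. 10.]
side 73 5 [-5.  7. 16. 16.  5. 12.]
```

View pics/l1.png

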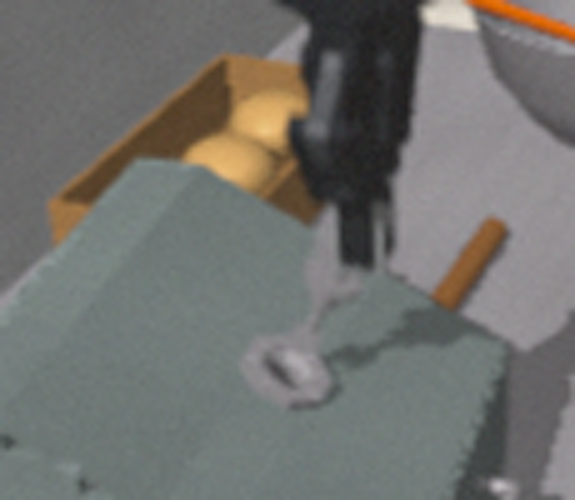

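The boss centre is at (290,370) in the crop, with the bit just above it at (300,335) on a shadowed panel. In the lock frame the key sits about 1.5 mm low on the slope and 2.5 mm to +y. I'll correct that and go in along the lock axis.

step_arm([
  [0,[0.0016,-0.0025,0.0007],0],
  [0,[0.003,-0.0024,-0.002],0],
  [0,[0.0044,-0.0022,-0.0046],0],
  [0,[0.0058,-0.002,-0.0073],0],
  [0,[0.0072,-0.0019,-0.01],0],
  [0,[0.0086,-0.0018,-0.0126],0],
  [0,[0.01,-0.0016,-0.0152],0],
  [0,[0.0114,-0.0014,-0.0179],0],
  [0,[0.0128,-0.0013,-0.0205],0],
])

```text
time: 8.05
tcp_pos: [0.6149, -0.0106, 0.1785]
ee_rot: [-0.0, -0.054, 0.999, 0.0]
ft_force: [-1.5, -0.5, -1.0]
gripper_width: 0.009
gripper_force: 59.1
```

step_arm([
  [0,[0.0009,0.0001,-0.0018],0],
  [0,[0.0019,0.0002,-0.0035],0],
  [0,[0.0028,0.0003,-0.0053],0],
  [0,[0.0037,0.0004,-0.0071],0],
  [0,[0.0037,0.0004,-0.0071],0],
])

```text
time: 8.55
tcp_pos: [0.6184, -0.0103, 0.1713]
ee_rot: [-0.0, -0.054, 0.999, 0.0]
ft_force: [-2.7, 0.4, -3.0]
gripper_width: 0.0091
gripper_force: 58.9
```

```bash
python3 look.py l2.png
```

```text
0.009344465821851942 [ 0.6184 -0.0102  0.1713] [-1.81  0.6  -3.74] [-3.000e-04 -5.410e-02  9.985e-01  2.000e-04]
side -2 102 [-21. -19.  20.  21.   0.   2.]
side 3 4 [-0.  0.  4.  3.  1.  2.]
side 8 2 [3. 5. 6. 6. 5. 5.]
side 13 8 [-3.  4.  7.  7.  2.  6.]
side 18 2 [-2.  5. 16.  5.  7.  5.]
side 23 41 [ -9. -10.  17.  14.   7.   6.]
side 28 24 [-9. -4. 11. 14.  0.  5.]
side 33 3 [-0.  1. 15.  5.  8.  3.]
side 38 14 [-6.  3. 19. 12.  6.  8.]
side 43 16 [-13.  -6.  19.  18.   5.   8.]
side 48 33 [-12.  -7.  20.  19.   1.  11.]
side 53 22 [-11.  -4.  19.  20.  -1.  11.]
side 58 27 [-8. -5. 20. 19.  3. 13.]
side 63 25 [-6.  5. 14. 20.  4. 15.]
side 68 24 [-6. -8. 13. 18.  1.  7.]
side 73 5 [-1. -5.  9. 17.  2.  9.]
```

step_arm([
  [0,[0.0009,0.0001,-0.0018],0],
  [0,[0.0019,0.0002,-0.0035],0],
  [0,[0.0028,0.0003,-0.0053],0],
  [0,[0.0033,0.0004,-0.0062],0],
  [0,[0.0033,0.0004,-0.0062],0],
])

```text
time: 9.15
tcp_pos: [0.6216, -0.0094, 0.1653]
ee_rot: [-0.0, -0.054, 0.999, 0.001]
ft_force: [-4.0, 1.6, -0.4]
gripper_width: 0.0091
gripper_force: 59.0
```

step_arm([
  [0,[0.0007,0.0001,-0.0013],0],
  [0,[0.0014,0.0001,-0.0026],0],
  [0,[0.0021,0.0002,-0.004],0],
  [0,[0.0021,0.0002,-0.004],0],
])

```text
time: 9.55
tcp_pos: [0.6237, -0.009, 0.1612]
ee_rot: [-0.0, -0.054, 0.999, 0.001]
ft_force: [-3.8, 2.9, -1.5]
gripper_width: 0.0091
gripper_force: 59.2
```

```bash
python3 look.py l3.png
```

```text
0.009020987331866268 [ 0.6237 -0.009   0.1612] [-3.96  3.71 -1.07] [-3.000e-04 -5.440e-02  9.985e-01  7.000e-04]
side -2 82 [-21. -19.  20.  21.  -1.   5.]
side 3 6 [-3.  4.  8.  8.  2.  6.]
side 8 4 [ 6.  6. 16. 13. 12. 10.]
side 13 57 [-9. -8. 18. 16.  4.  6.]
side 18 7 [-3.  3.  9. 10.  4.  5.]
side 23 7 [ 0.  4. 18. 11. 10.  7.]
side 28 14 [-10.   4.  19.  15.   7.   9.]
side 33 19 [-13.  -6.  19.  18.   3.   9.]
side 38 28 [-13.  -5.  20.  19.   1.  12.]
side 43 23 [-11.  -5.  19.  20.  -1.  11.]
side 48 25 [-8. -5. 20. 20.  1. 14.]
side 53 19 [-6.  2. 12. 20.  3. 14.]
side 58 22 [-4. -8.  9. 20.  1.  6.]
side 63 13 [  1. -14.   7.  18.   3.   3.]
side 68 6 [  3. -15.  18.  18.   6.  -1.]
side 73 2 [  4. -11.   5.  17.   4.   3.]
```

View pics/l3.png

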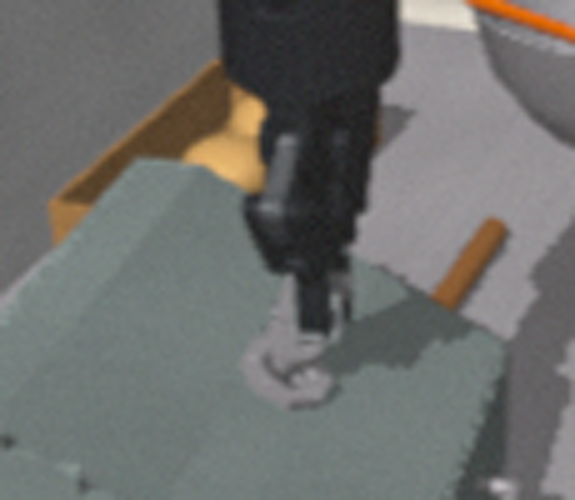

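The collar at (300,345) is about 13 mm from the face. That puts the tip past the plate depth with little force, so the bit seems to have found the slot at this angle. I'll continue gently.

step_arm([
  [0,[0.0007,0.0001,-0.0013],0],
  [0,[0.0014,0.0001,-0.0026],0],
  [0,[0.0021,0.0002,-0.004],0],
  [0,[0.0028,0.0003,-0.0053],0],
  [0,[0.0028,0.0003,-0.0053],0],
])

```text
time: 10.15
tcp_pos: [0.6256, -0.0088, 0.1572]
ee_rot: [-0.001, -0.054, 0.999, 0.0]
ft_force: [-14.0, 3.0, 9.1]
gripper_width: 0.009
gripper_force: 61.0
```

step_arm([
  [0,[-0.0013,0.0005,0.0008],0],
  [0,[-0.0026,0.001,0],0],
  [0,[-0.0026,0.001,-0.001],0],
  [0,[-0.002,0.001,-0.0022],0],
  [0,[-0.0013,0.001,-0.0035],0],
  [0,[-0.0013,0.001,-0.0035],0],
])

```text
time: 10.75
tcp_pos: [0.6257, -0.0085, 0.1524]
ee_rot: [0.0, -0.054, 0.999, 0.0]
ft_force: [0.2, 0.2, -1.2]
gripper_width: 0.009
gripper_force: 59.2
```

step_arm([
  [0,[0.0007,0.0001,-0.0013],0],
  [0,[0.0014,0.0001,-0.0026],0],
  [0,[0.0021,0.0002,-0.004],0],
  [0,[0.0021,0.0002,-0.004],0],
])

```text
time: 11.15
tcp_pos: [0.627, -0.0084, 0.15]
ee_rot: [-0.0, -0.054, 0.999, -0.0]
ft_force: [-8.2, -0.2, 10.4]
gripper_width: 0.0094
gripper_force: 61.1
```

```bash
python3 look.py l4.png
```

```text
0.009214270246522858 [ 0.627  -0.0084  0.15  ] [-9.73 -0.78 10.43] [-3.000e-04 -5.400e-02  9.985e-01 -2.000e-04]
side -2 79 [-21. -13.  20.  22.  -1.   7.]
side 3 54 [-12.  -7.  15.  15.   1.   6.]
side 8 3 [2. 3. 6. 5. 4. 4.]
side 13 8 [-2.  4. 17. 13.  8.  8.]
side 18 17 [-13.   4.  16.  16.   3.   9.]
side 23 20 [-15.  -5.  17.  21.  -1.  10.]
side 28 27 [-14.  -7.  17.  21.  -3.  10.]
side 33 22 [-11.  -8.  10.  20.  -3.  13.]
side 38 21 [-9.  6. 16. 21.  2. 16.]
side 43 28 [ -9. -10.  12.  20.  -1.  10.]
side 48 19 [ -4. -16.   8.  19.   0.   7.]
side 53 8 [ -1. -10.  15.  13.   2.  -1.]
side 58 6 [ 1. -8.  7. 19.  3.  5.]
side 63 18 [  1. -17.   8.  20.   4.   2.]
side 68 15 [  5. -20.  10.  20.   7.   1.]
side 73 2 [ 9. 14.  9. 18.  9. 16.]
```

View pics/l4.png

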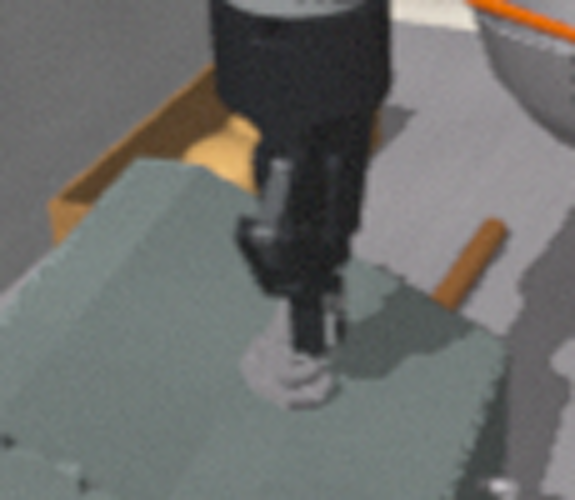

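step_arm([
  [0,[0.0005,0,-0.0009],0],
  [0,[0.001,0,-0.0018],0],
  [0,[0.001,0,-0.0018],0],
  [0,[0.001,0,-0.0018],0],
])

```text
time: 11.65
tcp_pos: [0.6271, -0.0084, 0.1498]
ee_rot: [-0.001, -0.054, 0.999, -0.0]
ft_force: [-20.4, 0.8, 23.7]
gripper_width: 0.0089
gripper_force: 63.1
```

```bash
cat > col.py <<'E'
from h import *
s=get_state();print(s["tcp_pos"].round(4),s["ft_force"].round(1),s["gripper_width"],s["ee_rot"].round(4))
lz=np.array([-.467,-.049,.883]);lx=np.array([.878,.092,.469]);ly=np.cross(lz,lx);M=np.array([.6435,-.006,.1368])
a=cam("side");r=(cloud(a).reshape(-1,3)-M)@np.c_[lx,ly,lz]
h=np.hypot(r[:,0],r[:,1]-1e-3)
b=r[(h>.0165)&(h<.0205)&(abs(r[:,2])<.004)];A=np.c_[b[:,:2],np.ones(len(b))];k=np.linalg.lstsq(A,b[:,2],rcond=None)[0]
z=r[:,2]-np.c_[r[:,:2],np.ones(len(r))]@k
c=(h<.013)&(h>.006)&(z<.012)&(z>-.004)
print("face resid",np.std(b[:,2]-A@k),"collar top",np.percentile(z[c]*1000,[10,25,50,75,90]).round(1),c.sum())
u=(h<.0165)&(z>.002)&(z<.009);print("collar extents",np.percentile(r[u,:2]*1000,[2,98],axis=0).round(1))
P=cloud(a).reshape(-1,3);hd=P[(P[:,2]>.042)&(P[:,2]<.06)&(abs(P[:,1])<.05)&(P[:,0]>.38)&(P[:,0]<.56)]
print("handle",len(hd),np.percentile(hd[:,0],[2,50]).round(4) if len(hd) else "")
E
python3 col.py
```

```text
[ 0.6271 -0.0084  0.1498] [-20.4   0.8  23.7] 0.008946026098837588 [-8.000e-04 -5.410e-02  9.985e-01 -5.000e-04]
face resid 0.0009370724195740014 collar top [1.7 3.  4.6 5.2 6.6] 46
collar extents [[-10.9  -6.1]
 [ 13.4  14.4]]
handle 125 [0.5366 0.5446]
```

The key is home: the collar top is about 4.6 mm above the face (the collar is 4 thick) and the stop is stiff. Turning about world z while gripped would fight the tilted axis. So I'll let go and push the upper edge of the bow sideways with closed fingers.

step_arm([
  [0,[-0.0005,0,0.002],0],
  [40,[-0.0005,0,0.003],0],
  [40,[-0.0005,0,0.003],0],
  [40,[-0.0005,0,0.003],0],
  [40,[-0.0005,0,0.015],0],
  [40,[-0.0005,0,0.03],0],
  [40,[0,0,0.07],0],
  [0,[0.008,0.015,0.075],0],
  [0,[0.017,0.03,0.075],0],
  [0,[0.017,0.03,0.075],0],
  [0,[0.017,0.03,0.075],0],
  [0,[0.017,0.03,0.075],0],
])

```text
time: 12.9
tcp_pos: [0.6454, 0.0213, 0.2223]
ee_rot: [0.0, -0.054, 0.999, -0.0]
ft_force: [-0.1, 0.7, 0.0]
gripper_width: 0.0001
gripper_force: 0.0
```

```bash
python3 - <<'E'
from h import *
a=cam("side");b=cam("top")
A=cv2.resize(a["img"][115:215,165:265],None,fx=4,fy=4,interpolation=cv2.INTER_CUBIC)
B=cv2.resize(b["img"][100:200,200:300],None,fx=4,fy=4,interpolation=cv2.INTER_CUBIC)
cv2.imwrite("pics/r1.png",np.hstack([A,B])[...,::-1])
E
python3 col.py
```

```text
[0.6453 0.0212 0.2221] [ 0.2  1.2 -0.2] -0.0002207721948130526 [-0.     -0.0538  0.9986  0.    ]
face resid 0.0010528268102731077 collar top [3.4 4.  5.1 5.8 6.3] 36
collar extents [[-15.2  -5.2]
 [ 10.   16.3]]
handle 126 [0.5366 0.5448]
```

View pics/r1.png

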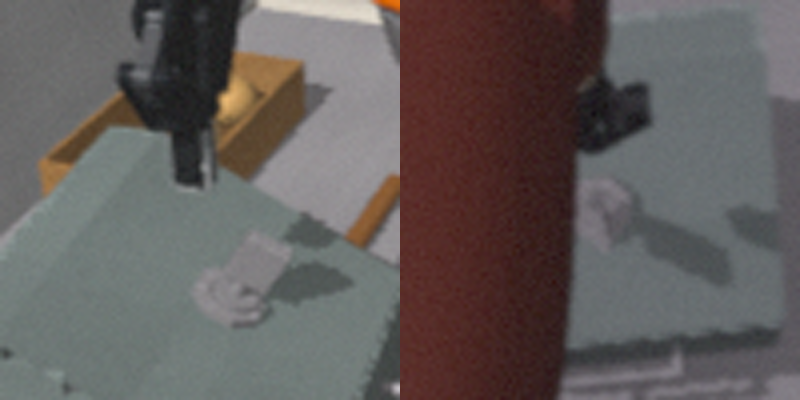

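The key stands in the lock by itself with its collar on the boss at (232,295). The bow is at (258,262), and the closed fingers are behind and to the left of it. I'll lower them and push the upper edge of the bow towards −y.

step_arm([
  [0,[0,0,-0.03],0],
  [0,[0,0,-0.052],0],
  [0,[0,0,-0.052],0],
  [0,[0,-0.004,-0.052],0],
  [0,[0.001,-0.008,-0.052],0],
  [0,[0.001,-0.011,-0.052],0],
  [0,[0.001,-0.014,-0.052],0],
])

```text
time: 13.75
tcp_pos: [0.6471, 0.0072, 0.171]
ee_rot: [0.001, -0.054, 0.999, -0.0]
ft_force: [1.0, -0.2, -0.6]
gripper_width: 0.0001
gripper_force: 0.0
```

step_arm([
  [0,[0.0003,-0.002,0],0],
  [0,[0.0006,-0.004,0],0],
  [0,[0.001,-0.006,0],0],
  [0,[0.001,-0.008,0],0],
  [0,[0.001,-0.01,0],0],
])

```text
time: 14.25
tcp_pos: [0.6476, -0.0023, 0.1699]
ee_rot: [-0.0, -0.054, 0.999, 0.0]
ft_force: [0.4, -0.5, 1.0]
gripper_width: 0.0001
gripper_force: 0.0
```

step_arm([
  [0,[0,-0.002,0],0],
  [0,[0.0003,-0.004,0],0],
  [0,[0.0003,-0.005,0],0],
  [0,[0.0003,-0.005,0],0],
])

```text
time: 14.65
tcp_pos: [0.6479, -0.0074, 0.1699]
ee_rot: [-0.0, -0.054, 0.999, 0.0]
ft_force: [-0.3, 1.0, 0.3]
gripper_width: -0.0003
gripper_force: 0.0
```

```bash
python3 - <<'E'
from h import *
a=cam("side");b=cam("top")
A=cv2.resize(a["img"][115:215,165:265],None,fx=4,fy=4,interpolation=cv2.INTER_CUBIC)
B=cv2.resize(b["img"][100:200,200:300],None,fx=4,fy=4,interpolation=cv2.INTER_CUBIC)
cv2.imwrite("pics/r2.png",np.hstack([A,B])[...,::-1])
E
python3 col.py
```

```text
[ 0.6479 -0.0072  0.1699] [-0.6  0.5  0.8] -0.00016658295033996888 [ 0.000e+00 -5.410e-02  9.985e-01  1.000e-04]
face resid 0.0009104052325894461 collar top [0.2 3.5 4.7 5.4 6.3] 41
collar extents [[-14.1  -4.6]
 [ 10.1  15.4]]
handle 123 [0.5365 0.5444]
```

View pics/r2.png

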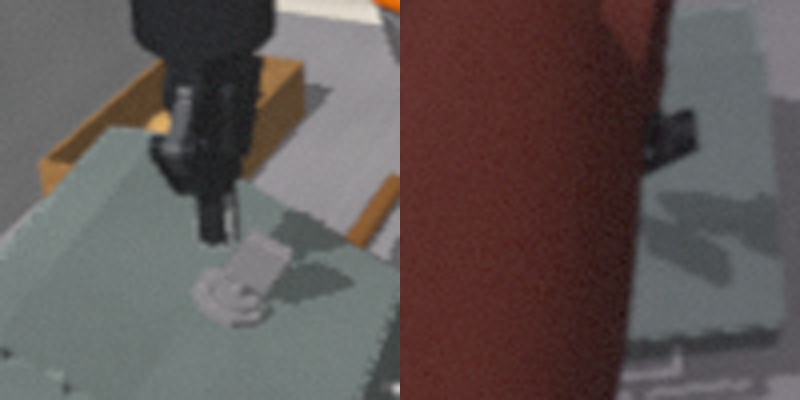

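The fingers, tip at (213,240), passed uphill of the bow at (258,262) without touching it, and the key hasn't moved. I'll measure both numerically.

```bash
cat > bow.py <<'E'
from h import *
s=get_state();print(s["time"],s["tcp_pos"].round(4),s["ft_force"].round(1))
lz=np.array([-.467,-.049,.883]);lx=np.array([.878,.092,.469]);ly=np.cross(lz,lx);M=np.array([.6435,-.006,.1368])
for n in("side","top"):
    a=cam(n);P=cloud(a).reshape(-1,3);g=a["img"].reshape(-1,3).mean(1)
    r=(P-M)@np.c_[lx,ly,lz]*1000;m=(np.hypot(r[:,0],r[:,1])<40)&(r[:,2]>8)&(r[:,2]<60)
    for nm,k in(("bow",m&(g>85)&(r[:,2]<50)),("finger",m&(g<=75))):
        q=r[k];w=P[k]*1000
        if len(q)<5: continue
        print(n,nm,len(q),"lock pct3/97",np.percentile(q,[3,97],axis=0).round(0).tolist(),"world min/max",np.percentile(w,[2,98],axis=0).round(0).tolist())
        if nm=="bow":
            for z in range(10,50,6):
                t=q[(q[:,2]>=z)&(q[:,2]<z+6)]
                if len(t)>3: f=np.polyfit(t[:,0],t[:,1],1);print("   z",z,len(t),"x",t[:,0].min().round(),t[:,0].max().round(),"y",t[:,1].mean().round(1),"ang",np.degrees(np.arctan(f[0])).round(0))
P=cloud(cam("side")).reshape(-1,3);hd=P[(P[:,2]>.042)&(P[:,2]<.06)&(abs(P[:,1])<.05)&(P[:,0]>.38)&(P[:,0]<.56)]
print("handle x",np.percentile(hd[:,0],[2,50]).round(4))
E
python3 bow.py
```

```text
14.8 [ 0.6479 -0.0071  0.1699] [-0.7 -0.1 -0.2]
side bow 220 lock pct3/97 [[-18.0, -1.0, 13.0], [35.0, 12.0, 48.0]] world min/max [[608.0, -11.0, 145.0], [657.0, 9.0, 190.0]]
   z 10 12 x -17.0 4.0 y 5.9 ang 10.0
   z 16 25 x -17.0 11.0 y 6.4 ang 5.0
   z 22 32 x -18.0 29.0 y 6.6 ang 3.0
   z 28 38 x -18.0 37.0 y 6.9 ang 3.0
   z 34 35 x -19.0 38.0 y 6.0 ang -1.0
   z 40 43 x -19.0 38.0 y 6.0 ang 6.0
   z 46 33 x -15.0 37.0 y 4.0 ang 7.0
side finger 69 lock pct3/97 [[18.0, -2.0, 35.0], [36.0, 15.0, 58.0]] world min/max [[639.0, -9.0, 178.0], [652.0, 9.0, 203.0]]
handle x [0.5367 0.5442]
```

step_arm([
  [0,[0,0.015,0],0],
  [0,[0,0.031,0],0],
  [0,[-0.005,0.031,0],0],
  [0,[-0.01,0.031,0],0],
  [0,[-0.01,0.027,0],0],
  [0,[-0.01,0.023,0],0],
  [0,[-0.0095,0.019,0],0],
  [0,[-0.0095,0.017,0],0],
  [0,[-0.0095,0.015,0],0],
])

```text
time: 15.85
tcp_pos: [0.6385, 0.0072, 0.1699]
ee_rot: [-0.0, -0.054, 0.999, 0.0]
ft_force: [0.1, 0.3, 0.1]
gripper_width: -0.0002
gripper_force: 0.0
```

step_arm([
  [0,[0.0002,-0.002,0],0],
  [0,[0.0004,-0.004,0],0],
  [0,[0.0006,-0.006,0],0],
])

```text
time: 16.15
tcp_pos: [0.6391, 0.0018, 0.17]
ee_rot: [0.0, -0.054, 0.999, 0.0]
ft_force: [0.8, 2.1, 0.9]
gripper_width: -0.0002
gripper_force: 1.1
```

step_arm([
  [0,[0.0002,-0.002,0],0],
  [0,[0.0004,-0.004,0],0],
  [0,[0.0006,-0.006,0],0],
  [0,[0.0006,-0.006,0],0],
])

```text
time: 16.55
tcp_pos: [0.6401, -0.0018, 0.1705]
ee_rot: [0.001, -0.055, 0.998, 0.002]
ft_force: [2.0, 12.3, 3.6]
gripper_width: 0.0001
gripper_force: 6.4
```

```bash
python3 bow.py
```

```text
16.55 [ 0.6401 -0.0018  0.1705] [ 2.  12.3  3.6]
side bow 199 lock pct3/97 [[-16.0, -7.0, 12.0], [30.0, 18.0, 48.0]] world min/max [[608.0, -16.0, 144.0], [651.0, 13.0, 191.0]]
   z 10 10 x -10.0 2.0 y 1.9 ang 3.0
   z 16 26 x -16.0 11.0 y 2.1 ang -3.0
   z 22 26 x -16.0 21.0 y 2.3 ang 6.0
   z 28 30 x -17.0 24.0 y 4.2 ang 17.0
   z 34 33 x -17.0 31.0 y 5.0 ang 23.0
   z 40 38 x -18.0 34.0 y 4.0 ang 23.0
   z 46 32 x -16.0 35.0 y 0.1 ang 21.0
side finger 61 lock pct3/97 [[11.0, 5.0, 40.0], [31.0, 21.0, 59.0]] world min/max [[631.0, -5.0, 180.0], [644.0, 15.0, 202.0]]
handle x [0.5359 0.5443]
```

```bash
python3 col.py; python3 - <<'E'
from h import *
lz=np.array([-.467,-.049,.883]);lx=np.array([.878,.092,.469]);ly=np.cross(lz,lx);M=np.array([.6435,-.006,.1368])
a=cam("side");r=(cloud(a)-M)@np.c_[lx,ly,lz]*1000;g=a["img"].mean(2)
m=(abs(r[...,0])<22)&(abs(r[...,1])<22)&(r[...,2]>-3)&(r[...,2]<52)
v,u=np.where(m)
for i in range(v.min(),v.max()+1):
    print(i," ".join("%d/%d/%d:%d"%(*r[i,j].round(),g[i,j]) if m[i,j] else "." for j in range(u.min(),u.max()+1,2)))
E
```

```text
[ 0.64   -0.0017  0.1705] [ 2.1 11.6  3.8] 0.0003763626014497819 [ 9.000e-04 -5.500e-02  9.985e-01  2.200e-03]
face resid 0.0007742151306829032 collar top [0.6 4.2 5.3 6.6 7.2] 47
collar extents [[-13.7 -10.9]
 [ 11.3  12.6]]
handle 127 [0.5362 0.5443]
169 . . . . . . . . . . . . .
170 . . . . . . . . . . . . .
171 . . . . . 17/11/52:69 13/7/51:102 9/-2/48:102 5/-6/48:121 . . . .
172 . . . . 19/19/52:42 16/10/48:75 12/8/50:99 8/-2/46:83 4/-2/48:146 0/-6/48:140 . . .
173 . . . 22/20/48:46 18/18/49:43 14/13/48:82 11/8/47:102 7/-2/43:82 3/-1/46:153 -1/-4/47:143 -5/-12/44:125 . .
174 . . . 21/17/43:42 17/21/49:50 13/14/46:65 10/7/44:112 6/0/42:82 2/-3/42:150 -2/-1/47:150 -6/-7/45:135 . .
175 . . . 20/17/41:42 16/19/45:41 12/13/43:64 8/9/43:110 5/0/39:82 1/-1/42:144 -3/2/46:147 -7/-1/47:145 -11/-7/46:126 .
176 . . . 19/21/41:45 15/19/42:45 11/13/41:64 7/8/40:113 3/1/38:83 0/0/40:148 -4/1/44:147 -8/-1/45:143 -12/-2/47:143 -16/-6/47:117
177 . . 22/13/30:124 18/18/36:86 14/19/40:86 10/15/40:84 6/-1/31:112 2/0/35:82 -2/1/38:146 -6/1/41:145 -9/1/44:143 -13/-1/45:149 -17/-3/47:126
178 . . 21/13
[... 1219 characters left out ...]
6/6:126 -7/1/5:117 -11/-4/4:126 -15/-12/1:113 . . . .
189 . 12/17/0:138 8/13/0:136 . 0/13/6:143 -4/10/6:132 -8/4/5:126 -12/0/5:129 -16/-10/0:117 . . . .
190 . 11/19/-1:140 7/17/1:141 . -1/14/4:135 -5/12/5:129 -9/8/5:119 -13/4/5:122 -17/-7/0:102 . . . .
191 . 10/21/-1:136 6/18/-1:145 2/13/-2:139 . -6/12/3:112 -10/10/4:105 -14/5/3:101 -18/-3/0:109 . . . .
192 . . . 1/19/0:137 -3/15/0:128 . -11/4/-3:111 -15/4/0:128 -19/2/1:132 . . . .
193 . . . 0/20/-2:138 -4/18/0:136 -8/13/-1:135 -12/12/0:137 -17/7/0:145 -21/2/-1:130 . . . .
194 . . . . -6/20/-1:135 -10/16/-1:135 -14/13/-1:132 -18/9/-1:133 . . . . .
195 . . . . . -11/19/-1:112 -15/16/-1:110 -19/13/-1:103 . . . . .
196 . . . . . . . . . . . . .
```

The key leans a little but doesn't turn. A one-sided push high on the bow jams it in the bore, so a couple is needed: a fork with the fingers part open around the bow, then a yaw. I'll work out gap, height and yaw numerically.

```bash
python3 - <<'E'
import numpy as np
t=np.radians(28);c,s=np.cos(t),np.sin(t)
gx,gz=np.meshgrid(np.linspace(-14,14,29),np.linspace(14,46,33));F=np.vstack([np.c_[gx.ravel(),np.full(gx.size,y),gz.ravel()] for y in(-5,5)])
def W(a):
    x=F[:,0]*np.cos(a)-F[:,1]*np.sin(a);y=F[:,0]*np.sin(a)+F[:,1]*np.cos(a);z=F[:,2]
    return np.c_[x*c-z*s,y,x*s+z*c]
A=np.arange(-1.3,.3,.02);WW=[W(a) for a in A]
for z0 in(12,18,24,30):
  for g in(14,17,20,24):
    for L in(30,34,38):  # lock-axis length the fork is centred on
      out=[]
      for psi in(-30,-45,-60,-70):
        p=np.radians(psi);ok=[]
        for a,w in zip(A,WW):
            d=w[:,:2]-[-L*s,0];xt=d[:,0]*np.cos(p)+d[:,1]*np.sin(p);yt=-d[:,0]*np.sin(p)+d[:,1]*np.cos(p)
            k=(abs(xt)<11)&(w[:,2]>z0)
            if (abs(yt[k])<=g/2).all(): ok.append(a)
        out.append("%d:[%.2f,%.2f]"%(psi,min(ok),max(ok)) if ok else "%d:none"%psi)
      print(z0,g,L," ".join(out))
E
```

```text
12 14 30 -30:none -45:none -60:none -70:none
12 14 34 -30:none -45:none -60:none -70:none
12 14 38 -30:none -45:none -60:none -70:none
12 17 30 -30:none -45:none -60:none -70:none
12 17 34 -30:none -45:none -60:none -70:none
12 17 38 -30:none -45:none -60:none -70:none
12 20 30 -30:[-0.56,-0.24] -45:none -60:none -70:none
12 20 34 -30:[-0.58,-0.36] -45:none -60:none -70:none
12 20 38 -30:none -45:none -60:none -70:none
12 24 30 -30:[-0.72,-0.02] -45:[-0.86,-0.44] -60:[-1.06,-0.86] -70:[-1.20,-1.14]
12 24 34 -30:[-0.72,-0.02] -45:[-0.84,-0.62] -60:none -70:none
12 24 38 -30:[-0.64,-0.02] -45:none -60:none -70:none
18 14 30 -30:none -45:none -60:none -70:none
18 14 34 -30:none -45:none -60:none -70:none
18 14 38 -30:none -45:none -60:none -70:none
18 17 30 -30:none -45:none -60:none -70:none
18 17 34 -30:[-0.52,-0.52] -45:none -60:none -70:none
18 17 38 -30:none -45:none -60:none -70:none
18 20 30 -30:[-0.56,-0.24] -45:none -60:none -70:none
18 20 34 -30:[-0.64,-0.26] -45:[-0.82,-0.82] -60:none -70:none
18 20 38 -30:[-0.62,-0.36] -45:none -60:none -70:none
18 24 30 -30:[-0.72,-0.02] -4
[... 1015 characters left out ...]
-70:none
30 14 38 -30:[-0.48,-0.48] -45:none -60:none -70:none
30 17 30 -30:none -45:none -60:none -70:none
30 17 34 -30:[-0.52,-0.36] -45:none -60:none -70:none
30 17 38 -30:[-0.60,-0.30] -45:[-0.80,-0.64] -60:[-1.04,-0.96] -70:[-1.22,-1.14]
30 20 30 -30:[-0.56,-0.24] -45:none -60:none -70:none
30 20 34 -30:[-0.64,-0.18] -45:[-0.82,-0.58] -60:[-1.02,-0.94] -70:[-1.20,-1.16]
30 20 38 -30:[-0.72,-0.18] -45:[-0.92,-0.50] -60:[-1.18,-0.82] -70:[-1.30,-1.02]
30 24 30 -30:[-0.72,-0.02] -45:[-0.86,-0.44] -60:[-1.06,-0.86] -70:[-1.20,-1.14]
30 24 34 -30:[-0.80,-0.02] -45:[-0.98,-0.38] -60:[-1.20,-0.72] -70:[-1.30,-0.94]
30 24 38 -30:[-0.90,0.00] -45:[-1.10,-0.34] -60:[-1.30,-0.66] -70:[-1.30,-0.88]
```

step_arm([
  [0,[0,0.015,0],0],
  [0,[0,0.02,0.02],0],
  [30,[0,0.02,0.055],0],
  [30,[-0.0145,-0.003,0.055],0],
  [30,[-0.0145,-0.003,0.055],0],
  [30,[-0.0145,-0.003,0.055],0],
  [24,[-0.0145,-0.003,0.03],0],
  [24,[-0.0145,-0.003,0.01],0],
  [24,[-0.0145,-0.003,-0.006],0],
  [24,[-0.0145,-0.003,-0.006],0],
])

```text
time: 17.8
tcp_pos: [0.6235, -0.0064, 0.1606]
ee_rot: [-0.002, -0.054, 0.999, 0.001]
ft_force: [-0.7, -0.1, 0.1]
gripper_width: 0.0203
gripper_force: 0.0
```

```bash
python3 col.py
```

```text
[ 0.6235 -0.0064  0.1606] [-0.7 -0.1  0.1] 0.020263052042141988 [-2.400e-03 -5.420e-02  9.985e-01  7.000e-04]
face resid 0.0012300771016727375 collar top [1.3 4.  4.8 5.7 6.7] 42
collar extents [[-14.   -5.8]
 [ 10.1  15. ]]
handle 127 [0.5363 0.5443]
```

step_arm([
  [24,[0,0,0],-5],
  [24,[0,0,0],-10],
  [24,[0,0,0],-15],
  [24,[0,0,0],-20],
  [24,[0,0,0],-25],
  [24,[0,0,0],-30],
  [24,[0,0,0],-33],
])

```text
time: 18.55
tcp_pos: [0.6258, -0.0072, 0.1655]
ee_rot: [0.001, 0.233, 0.972, 0.0]
ft_force: [-0.1, 1.2, 0.9]
gripper_width: 0.0209
gripper_force: 3.3
```

```bash
python3 bow.py; python3 col.py; python3 -c "
from h import *;print(get_state()['moment'])"
```

```text
18.55 [ 0.6258 -0.0072  0.1655] [-0.1  1.2  0.9]
side bow 158 lock pct3/97 [[-17.0, -3.0, 11.0], [16.0, 21.0, 48.0]] world min/max [[608.0, -13.0, 144.0], [643.0, 14.0, 184.0]]
   z 10 9 x -12.0 5.0 y 5.8 ang -9.0
   z 16 24 x -16.0 10.0 y 7.6 ang -2.0
   z 22 15 x -17.0 13.0 y 8.4 ang 5.0
   z 28 16 x -16.0 18.0 y 11.1 ang 23.0
   z 34 21 x -17.0 20.0 y 14.7 ang 29.0
   z 40 47 x -18.0 26.0 y 8.2 ang 22.0
   z 46 22 x -14.0 28.0 y 7.6 ang 31.0
side finger 103 lock pct3/97 [[-9.0, -13.0, 36.0], [26.0, 26.0, 59.0]] world min/max [[611.0, -23.0, 169.0], [641.0, 19.0, 199.0]]
handle x [0.5362 0.5442]
[ 0.6258 -0.0072  0.1653] [1.3 0.3 1.9] 0.020668935580403645 [1.000e-03 2.311e-01 9.729e-01 1.000e-04]
face resid 0.0012185559361865765 collar top [2.6 3.7 4.5 5.2 6.8] 42
collar extents [[-14.9  -5.4]
 [ 10.1  15.5]]
handle 125 [0.536  0.5445]
[ 0.09626149 -0.08924648  0.05886968]
```

step_arm([
  [24,[0,0,0],-4],
  [24,[0,0,0],-8],
  [24,[0,0,0],-12],
  [24,[0,0,0],-15],
])

```text
time: 19.15
tcp_pos: [0.6258, -0.0074, 0.1652]
ee_rot: [0.001, 0.357, 0.934, 0.0]
ft_force: [1.2, -0.1, 3.7]
gripper_width: 0.0206
gripper_force: 9.9
```

```bash
python3 bow.py|egrep -v finger; python3 col.py|tail -3; python3 -c "
from h import *;s=get_state();print(s['moment'],s['gripper_force'],s['gripper_width'])"
```

```text
19.15 [ 0.6258 -0.0074  0.1652] [ 1.2 -0.1  3.7]
side bow 173 lock pct3/97 [[-17.0, -3.0, 13.0], [15.0, 21.0, 48.0]] world min/max [[608.0, -15.0, 144.0], [645.0, 14.0, 185.0]]
   z 10 8 x -14.0 2.0 y 7.5 ang -17.0
   z 16 21 x -16.0 12.0 y 8.4 ang -16.0
   z 22 19 x -16.0 2.0 y 9.8 ang -16.0
   z 28 18 x -17.0 23.0 y 12.8 ang 11.0
   z 34 29 x -17.0 25.0 y 13.2 ang 14.0
   z 40 49 x -19.0 27.0 y 8.4 ang 12.0
   z 46 26 x -15.0 12.0 y 6.4 ang 24.0
handle x [0.536  0.5439]
collar extents [[-14.9  -6.9]
 [ 10.5  15.9]]
handle 126 [0.5357 0.5436]
[-0.19287811 -0.34300354  0.19697526] 8.42081481590867 0.020842843917549748
```

The bow is turning, now at about −16°. I'll keep going.

step_arm([
  [24,[0,0,0],-4],
  [24,[0,0,0],-8],
  [24,[0,0,0],-12],
  [24,[0,0,0],-15],
])

```text
time: 19.75
tcp_pos: [0.6253, -0.0078, 0.1646]
ee_rot: [0.001, 0.476, 0.879, -0.0]
ft_force: [-0.1, -3.1, 5.2]
gripper_width: 0.0206
gripper_force: 4.8
```

```bash
python3 bow.py|egrep -v finger; python3 col.py|tail -3; python3 -c "
from h import *;s=get_state();print(s['moment'],s['gripper_force'],s['gripper_width'])"
```

```text
19.75 [ 0.6253 -0.0078  0.1646] [-0.1 -3.1  5.2]
side bow 174 lock pct3/97 [[-15.0, -2.0, 14.0], [24.0, 18.0, 48.0]] world min/max [[608.0, -11.0, 145.0], [647.0, 12.0, 188.0]]
   z 10 8 x -14.0 1.0 y 10.5 ang -29.0
   z 16 18 x -16.0 6.0 y 10.0 ang -31.0
   z 22 15 x -15.0 2.0 y 12.6 ang -23.0
   z 28 19 x -13.0 15.0 y 14.3 ang 3.0
   z 34 30 x -15.0 26.0 y 13.8 ang -1.0
   z 40 46 x -18.0 28.0 y 10.3 ang 6.0
   z 46 36 x -16.0 31.0 y 5.9 ang 14.0
handle x [0.523  0.5325]
collar extents [[-14.9  -7.6]
 [ 10.8  16.1]]
handle 148 [0.5146 0.5241]
[-0.53406624  0.299444    0.06753911] 3.772063972282922 0.020890400786429366
```

The bolt has let go and the drawer is moving out. I'll hold, relax the yaw a little, and rise clear.

step_arm([
  [24,[0,0,0],0],
  [24,[0,0,0],0],
  [24,[0,0,0],4],
  [24,[0,0,0],9],
  [32,[0,0,0],12],
  [32,[0,0,0.002],12],
  [32,[0,0,0.02],12],
  [32,[0,0,0.06],12],
  [32,[0,0,0.1],12],
  [32,[0,0,0.12],12],
  [32,[0,0,0.12],12],
])

```text
time: 21.05
tcp_pos: [0.6262, -0.0073, 0.2877]
ee_rot: [0.003, 0.381, 0.924, 0.001]
ft_force: [0.1, -0.1, -0.5]
gripper_width: 0.0273
gripper_force: 0.0
```

```bash
python3 bow.py|egrep -v finger; sed -i 's/>.38/>.3/' col.py; python3 col.py
```

```text
21.05 [ 0.6262 -0.0073  0.2877] [ 0.1 -0.1 -0.5]
side bow 157 lock pct3/97 [[-16.0, -3.0, 13.0], [8.0, 16.0, 48.0]] world min/max [[609.0, -11.0, 145.0], [640.0, 7.0, 180.0]]
   z 10 12 x -16.0 2.0 y 9.0 ang -29.0
   z 16 20 x -14.0 9.0 y 6.8 ang -37.0
   z 22 23 x -13.0 9.0 y 6.3 ang -41.0
   z 28 24 x -15.0 9.0 y 8.3 ang -39.0
   z 34 20 x -17.0 8.0 y 7.4 ang -34.0
   z 40 28 x -16.0 8.0 y 8.7 ang -37.0
   z 46 28 x -17.0 6.0 y 4.2 ang -37.0
handle x [0.4437 0.4519]
[ 0.6247 -0.0071  0.2825] [ 0.1 -1.   0.2] 0.027211080867756334 [-9.000e-04  3.811e-01  9.245e-01 -0.000e+00]
face resid 0.0011264673154529473 collar top [0.9 3.9 4.9 5.9 7.6] 46
collar extents [[-14.1  -7.7]
 [ 10.1  16.8]]
handle 122 [0.4438 0.452 ]
```

```bash
python3 - <<'E'
from h import *
from scipy.optimize import least_squares
lz=np.array([-.467,-.049,.883]);lx=np.array([.878,.092,.469]);ly=np.cross(lz,lx);M=np.array([.6435,-.006,.1368])
R=[];I=[]
for _ in range(10):
    a=cam("side");R.append(((cloud(a).reshape(-1,3)-M)@np.c_[lx,ly,lz])*1000)
r=np.nanmedian(R,0);h=np.hypot(r[:,0],r[:,1]-1)
def fit(q):
    for _ in range(5):
        A=np.c_[q[:,:2],np.ones(len(q))];k=np.linalg.lstsq(A,q[:,2],rcond=None)[0];e=q[:,2]-A@k;q=q[abs(e)<max(1,2*e.std())]
    return k,len(q),e.std()
f=fit(r[(h>16)&(h<20.5)&(abs(r[:,2])<3)]);c=fit(r[(h>7)&(h<12.5)&(r[:,2]>2.5)&(r[:,2]<9)])
p=fit(r[(h>24)&(h<60)&(abs(r[:,2]+6)<4)])
print("face",f,"\npanel",p,"\ncollar",c,"\ngap top-face at centre",c[0][2]-f[0][2],"angle rad vs face",np.hypot(*(c[0][:2]-f[0][:2])),"vs panel",np.hypot(*(c[0][:2]-p[0][:2])),c[0][2]-p[0][2])
# bow model fit: surface distance of box 28x10x32 
q=r[(h<26)&(r[:,2]>17)&(r[:,2]<49)]
def res(v):
    ax,ay,x,y,z,a=v
    d=q-[x,y,z]
    Rm=cv2.Rodrigues(np.array([ax,ay,0.]))[0]@cv2.Rodrigues(np.array([0,0,a]))[0]
    l=abs(d@Rm-[0,0,30])-[14,5,16]
    return np.linalg.norm(np.maximum(l,0),axis=1)+np.minimum(l.max(1),0)
best=min((least_squares(res,[0,0,0,1,1,a],loss="soft_l1",f_scale=1) for a in(-.4,-.7,-.9)),key=lambda s:s.cost)
print(len(q),best.x.round(3),best.cost,np.median(abs(best.fun)))
E
```

```text
face (array([-0.00550133, -0.00421413, -0.22285152]), 44, np.float64(0.3048885190200241)) 
panel (array([ 9.43429566e-03,  1.99185285e-03, -6.00218523e+00]), 926, np.float64(0.4296646434722064)) 
collar (array([ 0.06678924, -0.02902059,  4.72003379]), 27, np.float64(0.2966112856029704)) 
gap top-face at centre 4.942885310747293 angle rad vs face 0.07642831052268156 vs panel 0.06520246115075962 10.72221902562417
149 [-0.028 -0.057 -2.245  1.784  0.64  -0.784] 5.706304291295394 0.18647305451711382
```

The checks pass. The key is about 0.7 mm from home, tilted about 0.07 rad and 2.4 mm off axis, all within limits. The drawer is out about 93 mm and the arm is clear.

```bash
python3 -c "
from rig import *;print(job.sign_off())"
```

```text
the job is handed in; nothing more can be done
None
```

I handed the job in at about 21.6 s: the rectangular-bow key is home in the lock (about 0.7 mm off the face) and turned clockwise, the drawer has sprung out about 93 mm, the arm is clear, and it never went near the spare key, pot or jar; sign-off returned no verdict.

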